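# Pack the slanted lens bin snugly

## Task

Pack the wide-angle lens (mount down) and the blue filter case into the slanted white bin, one behind the other along it, each standing square on the bin's floor; set them in, do not drop them. Then slide the orange divider down the bin against them, without pressing hard, until it stops and they are held with no slack. Leave the other things on the credenza where they are.

Things in the scene. Friction and masses are not known exactly. Their poses are not given: they have to be found in the camera images.
- lens: black wide-angle lens, a cylinder 64 mm in diameter and 100 mm tall standing on its narrower steel mount (54 mm across, lowest 6 mm; full diameter from 14 mm up), about 0.4 kg, red line near the top. Origin: centre of its underside; z points up along the lens. To be packed.
- filter_case: blue hard-shell filter case, a block 44 mm (its x) by 66 mm (its y) by 105 mm tall (its z), about 0.26 kg. Origin: centre of its underside. To be packed; it fits in the bin only with its 66 mm side across the bin's width.
- bin: fixed open white bin on a dark wooden stand, tilted 28 degrees, mouth leaning to the robot's right. Origin: centre of the inner floor, 62 mm above the credenza top; z: the floor's normal, out of the mouth; x: along the bin, up the slope, to the robot's left; y: across. Inside 150 mm (x, low end wall at -75) by 74 mm (y) by 55 mm deep; walls 5 mm thick.
- divider (a joint): slide of the orange divider along the bin, in m: at 0 its face towards the low end is at bin x = +51 mm (126 mm of the bin is free); it grows as the divider moves down the slope (bin -x). It stays where it is left; about 3 N moves it. The plate is 8 mm thick, 70 mm wide, and reaches 52 mm above the floor.
- divider_tab (a point): centre of the top edge of the divider's upright tab, 90 mm above the bin's inner floor; the tab is 50 mm wide (bin y), 8 mm thick (bin x) and rises 35 mm above the bin's rim, so it can be pushed from behind.
- adapter_ring: polished steel lens adapter ring lying flat, 66 mm outside, 10 mm high; leave alone. Origin: centre of its underside.
- loupe: tiny loupe standing upright, 38 mm across, 32 mm high; leave alone. Origin: centre of its underside.
- shoe_cover: red hot-shoe cover, 30 by 26 by 13 mm; leave alone. Origin: centre of its underside.
- camera: black camera body, 55 by 130 by 105 mm; leave alone. Origin: centre of its underside.
- cleaner: small bottle of lens cleaner, 40 mm across, 110 mm high; leave alone. Origin: centre of its underside.
Mind the look-alikes: they are no part of the job. What is shaped like the part that bears bin but pink is not meant.

How it is judged:
On the way, in this order (a step that is already met when the one before it is completed fails the run):
1. the lens and the filter case both stand in the bin, square on its floor and released (z of lens in the frame of bin between -0.005 and 0.006 m and x of lens in the frame of bin between -0.075 and 0.05 m and y of lens in the frame of bin between -0.02 and 0.02 m and angle between the z axis of each of lens, filter_case and the z axis of bin, either way round below 0.12 rad and z of filter_case in the frame of bin between -0.005 and 0.006 m and x of filter_case in the frame of bin between -0.075 and 0.05 m and y of filter_case in the frame of bin between -0.02 and 0.02 m and linear speed of each of lens, filter_case below 0.02 m/s and contact force between the fingers and lens below 0.1 N and contact force between the fingers and filter_case below 0.1 N), for 0.2 s.
2. the divider has been slid against them (z of lens in the frame of bin between -0.005 and 0.006 m and x of lens in the frame of bin between -0.075 and 0.05 m and y of lens in the frame of bin between -0.02 and 0.02 m and angle between the z axis of each of lens, filter_case and the z axis of bin, either way round below 0.12 rad and z of filter_case in the frame of bin between -0.005 and 0.006 m and x of filter_case in the frame of bin between -0.075 and 0.05 m and y of filter_case in the frame of bin between -0.02 and 0.02 m and value of joint divider above 0.013 m), for 0.2 s.
At the end, for the whole second after the job is handed in: Lens (mount down) and filter case both inside the bin with their undersides within 6 mm of its floor and their axes within 0.12 rad of the floor's normal, at rest; the divider slid until no more than about 5 mm of slack is left along the bin (joint above 0.013 m) (all of step 2 and linear speed of each of lens, filter_case below 0.02 m/s); the robot touches nothing.
It fails at once if a bystander was shifted by more than 30 mm (distance of any of adapter_ring, loupe, shoe_cover, camera, cleaner from where it was at the start of the episode above 0.03 m).
It fails at once if the lens or the filter case was dropped (fell freely faster than 0.7 m/s) ((linear speed of lens above 0.7 m/s and contact force between the fingers and lens below 0.1 N) or (linear speed of filter_case above 0.7 m/s and contact force between the fingers and filter_case below 0.1 N)).
It fails at once if the divider was pressed hard (over 45 N) against the packed things (contact force between divider and lens above 45 N or contact force between divider and filter_case above 45 N).
It also fails if it takes over 61 s, if anything falls off the work surface, if the arm or the gripper's body presses on something with over 40 N, if the wrist force passes 120 N, or if a joint passes its speed limit or range.

## Robot

A 6-joint arm with a two-finger parallel gripper is mounted at the origin on the work surface. World frame = base frame: x ahead of the robot, y to its left, z up, the work surface at z = 0. Lengths are in m, angles in rad, forces in N, time in s.
With the tool pointing down it reaches from about 0.325 to 0.85 m from the base axis. Payload 4.4 kg.
Tool frame: the origin (TCP) lies between the finger pads; the fingertips stand robot.tip_reach ahead of it and the grasp point (between the pads) lies 5 mm behind it (robot.tip_reach is the distance from the TCP to the fingertips, in m); z points along the fingers, y is the line along which they close (so a half turn about z gives the same grasp; the last joint's range is limited). The gripper opens to 94 mm and grips with 3 to 60 N. Pads are 16 mm wide; open, the fingers measure 119 mm over their backs; the gripper's body (75 mm by 177 mm) begins 78 mm behind the grasp point.
Start: joints at [1.183, 0.207, 1.542, -0, 1.393, -0.15], TCP at [0.135, 0.559, 0.219] pointing down, gripper open.
Joint ranges: [-2.73, 2.73], [-0.86, 2.22], [0.23, 2.46], [-1.11, 4.25], [0.08, 2.63], [-2.82, 2.82]. Speed limits (rad/s): [2.79, 2.79, 3.14, 3.14, 3.14, 3.14].

## Interface

Orientations are given as a rotation vector (axis times angle).
In Python, from workcell import robot, eyes, models gives the robot as it stands.
- The arm moves only by the tool jog_arm, never from a script. Its argument "deltas" is text: rows parted by semicolons, each of 7 numbers parted by spaces: the shift along the tool's x, y, z as a fraction of full scale, then the turn, a rotation vector about the tool's x, y, z as a fraction of full scale, then the opening, from 0 (shut) to 1 (fully open). In form: tx ty tz wx wy wz gripper; .... A call has 1 to 20 rows; each row shifts and turns the commanded pose from where the row before left it, along the tool's axes as they then stand; what a row does not reach is not made up. Full scale, the value 1, is 0.4 m for a shift and pi rad for a turn. A row lasts 1/12 s, in which the tool goes at most 41.7 mm and 7.16 degrees, less where a joint would pass 70% of its speed; a pose out of reach is approached as far as the arm can. A call with a number of a shift or a turn outside -1 to 1 is refused whole. A call with a gripper value outside its range is refused whole. The fingers move at their own pace and stop on an object; "newtons" is the grip in N (left out, the last holds). Time passes only in rows, so rows that do not move let the fingers close. It gives the time, the measured TCP pose, the force, the opening and the grip force at its end, in the units of the state.
- robot.state(): the state, without advancing time (a new reading comes with each control period).
- eyes.get_image(name): name is "scene" or "top" or "wrist"; returns the picture (384x512x3 uint8, red, green, blue); there is no depth.
- eyes.calibration(name): a dict with "vertical_fov" (degrees; the focal length in pixels is half the picture's height over the tangent of half this angle, whatever the lens; pixels are square), "cx", "cy" (the principal point, pixels), "k1" (the pictures are not rectified: a ray, as slopes to the right and down, at radius r is drawn at 1 + k1 r^2 times it, then the intrinsics apply), "xyz" and "orientation" of the camera in the world; the wrist camera has in their place "hand_eye" (4x4, takes a point from camera to tool coordinates, whose origin is the TCP and whose axes are the flange's). Camera axes: x right, y up, looking along -z (the intrinsics and any distortion apply to the point x, -y, -z); pixel columns grow to the right and rows downward; lengths in m; the calibration is good to about 2 mm. A picture is of the moment at which its call begins: read the wrist's pose just before it. calibration takes no time and is no camera call.
- robot.close_job(): hands the job in; it is judged then, once.
Trained networks look in the newest picture that a camera, given by its name, has taken for a name from the list of things; names that differ only in an ending like _2 or _b are one class to them, and where a whole thing is asked for, a point or a joint stands for the part that bears it (a point fixed in the world has none). Each returns a list of dicts, best first, with "score" (0 to 1); they miss things now and then, are a little off and sometimes report something else, mostly with a low value. They report only what shows in the picture. A call takes as long as a camera call. They do not tell look-alikes from the thing itself.
- models.find_in(camera, name): "box" ([left, top, width, height] in pixels, round what is visible of it).
- models.trace(camera, name): "mask" (384x512 bool, what is visible of it) and "box" ([left, top, width, height] in pixels, round what is visible of it).
The state is a dict: "time_s": time; "q": joint angles; "qd": joint speeds; "effort": joint torques, N m; "position": TCP position; "eef_rot": TCP orientation; "ft_force": force on the tool from outside, world axes, zero at the start; "torque": the same for the moment, N m; "width": finger opening in m; "finger_force": force on a finger pad.
Only numpy, scipy, OpenCV 4.12 (cv2) and the standard library are available. Lean on these libraries where they do the work, as an engineer would, in place of code of your own. Each camera call takes 0.05 s, during which the arm holds its last target. There are 200 camera calls.

## Working session

There is one attempt and no reset: what is moved stays moved. The work goes in short steps, Python scripts to look and compute and a tool call to move; the robot and the scene stay as the last step left them, time stands still between calls to the robot, and variables do not carry over. Pictures are saved under pics/ and viewed, at most 10 in all, crops included, and the job is handed in when it is done.

Besides the shell and the picture viewer there is one more tool, called after "Call:" as name(argument=value, ...) on one line, values as JSON. jog_arm: Moves the arm, as the interface text tells. Its arguments: {"type":"object","properties":{"deltas":{"type":"string"},"newtons":{"type":"number"}},"required":["deltas"]}

```bash
mkdir -p pics; ls; cat > h.py <<'E'
import numpy as np,cv2
from workcell import robot,eyes,models
from scipy.spatial.transform import Rotation as R
def cam(name):
    c=eyes.calibration(name); f=192/np.tan(np.radians(c["vertical_fov"])/2)
    if "hand_eye" in c:
        s=robot.state(); T=np.eye(4); T[:3,:3]=R.from_rotvec(s["eef_rot"]).as_matrix(); T[:3,3]=s["position"]
        T=T@np.array(c["hand_eye"])
    else:
        T=np.eye(4); o=np.array(c["orientation"])
        T[:3,:3]=o if o.shape==(3,3) else R.from_rotvec(o).as_matrix(); T[:3,3]=c["xyz"]
    return f,c["cx"],c["cy"],c["k1"],T
def proj(cm,P):
    f,cx,cy,k,T=cm; P=np.atleast_2d(P); p=(P-T[:3,3])@T[:3,:3]
    s=np.stack([p[:,0],-p[:,1]],1)/-p[:,2:]
    s=s*(1+k*(s**2).sum(1,keepdims=True)); return s*f+[cx,cy]
def ray(cm,uv):
    f,cx,cy,k,T=cm; d=(np.array(uv,float)-[cx,cy])/f; s=d.copy()
    for _ in range(20): s=d/(1+k*(s**2).sum())
    v=T[:3,:3]@np.array([s[0],-s[1],-1.]); return T[:3,3],v
def onz(cm,uv,z):
    o,v=ray(cm,uv); return o+v*(z-o[2])/v[2]
def tri(a,ua,b,ub):
    o1,v1=ray(a,ua);o2,v2=ray(b,ub)
    t=np.linalg.lstsq(np.stack([v1,-v2],1),o2-o1,rcond=None)[0]
    p,q=o1+v1*t[0],o2+v2*t[1]; return (p+q)/2,np.linalg.norm(p-q)
def save(n,im): cv2.imwrite("pics/"+n,cv2.cvtColor(im,cv2.COLOR_RGB2BGR))
E
python3 - <<'E'
from h import *
print(robot.tip_reach,robot.state())
ims=[]
for n in("scene","top"):
    print(n,eyes.calibration(n)); im=eyes.get_image(n); np.save(n,im); ims.append(im)
    for o in("lens","filter_case","bin","divider","divider_tab","adapter_ring","loupe","camera","cleaner"):
        print(o,[(round(r["score"],2),np.round(r["box"]).astype(int).tolist()) for r in models.find_in(n,o)][:4])
save("a.png",cv2.resize(ims[0],(768,576))); save("b.png",cv2.resize(ims[1],(768,576)))
print(eyes.calibration("wrist"))
E
```

```text
pics
0.014 {'time_s': 0.0, 'q': array([ 1.18250117e+00,  2.07434229e-01,  1.54292063e+00, -5.53864600e-05,
        1.39350845e+00, -1.50507700e-01]), 'qd': array([ 0.00016866, -0.00015292, -0.00010113,  0.00056403, -0.00039464,
        0.00027388]), 'effort': array([-9.77249038e-04, -3.70883024e+01, -2.81416726e+01,  6.96859974e-02,
        3.64539027e-02, -1.65038009e-04]), 'position': array([0.13518047, 0.55809044, 0.21829852]), 'eef_rot': array([-0.3725553 , -3.11886649,  0.00346026]), 'ft_force': array([-0.03553354, -0.22635286, -0.21957472]), 'torque': array([ 0.02192696,  0.00573384, -0.00764877]), 'finger_force': 0.0, 'width': 0.09373977418549237}
scene {'vertical_fov': 57.55499706830519, 'cx': 256.7150018314323, 'cy': 192.2766454292813, 'k1': -0.10971891000052807, 'xyz': array([1.26964868, 0.11581297, 0.66371603]), 'orientation': array([0.7028575 , 0.8038756 , 1.52387649])}
lens [(0.78, [117, 194, 32, 46])]
filter_case [(0.84, [176, 204, 31, 38])]
bin [(0.82, [263, 148, 62, 37]), (0.61, [277, 185, 66, 50]), (0.19, [164, 257, 26, 25])]
divider [(0.65, [312, 180, 17, 26]), (0.5
[... 774 characters left out ...]

adapter_ring [(0.46, [321, 134, 14, 20])]
loupe [(0.49, [366, 136, 15, 11]), (0.33, [181, 180, 20, 22])]
camera [(0.8, [94, 162, 43, 49]), (0.54, [174, 171, 65, 47]), (0.37, [287, 254, 12, 8])]
cleaner [(0.74, [147, 130, 21, 19])]
{'vertical_fov': 64.90898177771123, 'cx': 256.24158027835557, 'cy': 193.4135008684548, 'k1': 0.006402997748704429, 'hand_eye': array([[ 1.10161095e-04,  9.61592598e-01,  2.74480716e-01,
         8.07994931e-02],
       [ 9.99999468e-01,  1.75690641e-04, -1.01684322e-03,
        -3.32373700e-04],
       [-1.02601261e-03,  2.74480682e-01, -9.61592067e-01,
        -1.64879929e-01],
       [ 0.00000000e+00,  0.00000000e+00,  0.00000000e+00,
         1.00000000e+00]])}
```

View pics/a.png

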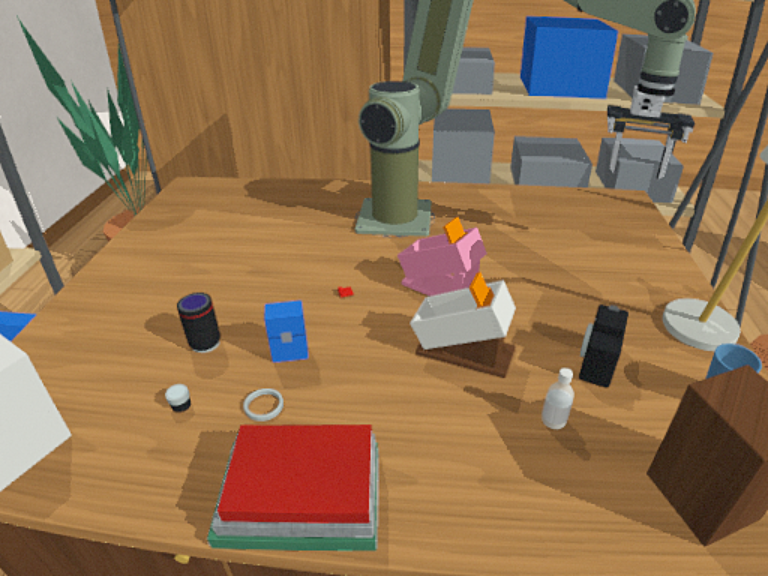

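View pics/b.png

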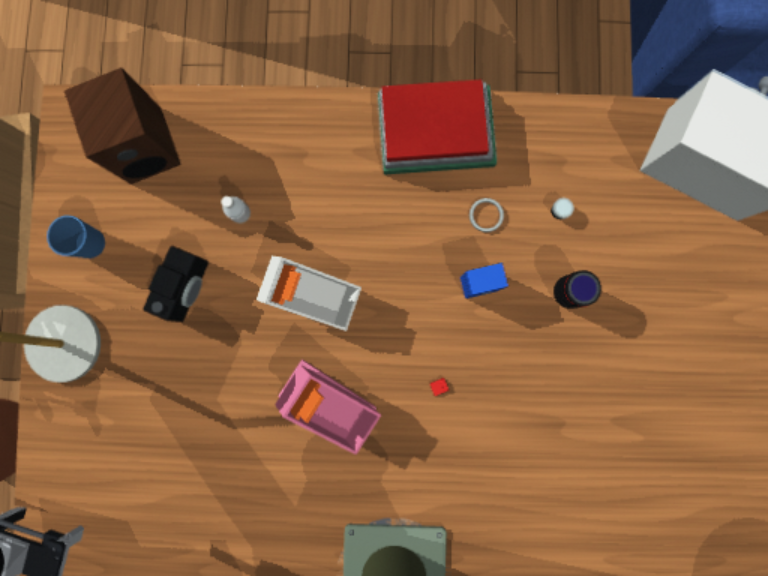

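Scene (a.png and b.png, in 512-px coordinates): the white bin is at top px (206,196). Its pink look-alike is at (219,271). The lens is at (385,193) and the blue case at (323,187).

Possible mix-ups:
- **Bin:** white at top (206,196) against pink at (219,271).
- **Divider:** orange in the white bin at (191,190) against the one in the pink bin at (205,268).
- **Case:** blue block at (323,187) against the blue cup at (50,158).
- **Lens:** black cylinder at (385,193) against the camera at (117,190).

By the description I want the white bin with its divider, the blue block and the black cylinder.

```bash
cat > fit.py <<'E'
from h import *
from scipy.optimize import minimize
TH=np.radians(28)
def binT(x,y,yaw,z=.062):
    # yaw: direction of horizontal part of bin x
    ex=np.array([np.cos(yaw)*np.cos(TH),np.sin(yaw)*np.cos(TH),np.sin(TH)])
    ez=np.array([-np.cos(yaw)*np.sin(TH),-np.sin(yaw)*np.sin(TH),np.cos(TH)])
    T=np.eye(4);T[:3,:3]=np.stack([ex,np.cross(ez,ex),ez],1);T[:3,3]=[x,y,z];return T
def box(lx,ly,z0,z1): return np.array([[a*lx/2,b*ly/2,c] for a in(-1,1) for b in(-1,1) for c in(z0,z1)])
BIN=box(.160,.084,-.005,.055); CASE=box(.044,.066,0,.105)
t=np.linspace(0,2*np.pi,40)
def ringp(r,z): return np.stack([r*np.cos(t),r*np.sin(t),0*t+z],1)
LENS=np.vstack([ringp(.027,0),ringp(.032,.014),ringp(.032,.1)])
def upT(x,y,yaw,z=0):
    T=np.eye(4);T[:3,:3]=R.from_euler("z",yaw).as_matrix();T[:3,3]=[x,y,z];return T
def sil(cm,T,pts,S=4):
    uv=proj(cm,pts@T[:3,:3].T+T[:3,3]); h=cv2.convexHull((uv*S*16).astype(np.int32).reshape(-1,1,2))
    m=np.zeros((384*S,512*S),np.uint8); cv2.fillConvexPoly(m,h,1,shift=4); return m
def fit(views,pts,mk,p0,S=4):
    ms=[(c,cv2.resize(m.astype(np.uint8),None,fx=S,fy=S,interpolation=0)) for c,m in views]
    def cost(p):
        return sum(1-(lambda a,b:(a&b).sum()/max(1,(a|b).sum()))(sil(c,mk(*p),pts,S),m) for c,m in ms)
    s=np.array([.02,.02,.3][:len(p0)]); sim=np.vstack([p0,*(p0+np.diag(s))])
    r=minimize(cost,p0,method="Nelder-Mead",options=dict(initial_simplex=sim,xatol=2e-4,fatol=1e-5,maxiter=150)); return r.x,r.fun
def white(im,box,pad=6):
    hsv=cv2.cvtColor(im,cv2.COLOR_RGB2HSV); m=((hsv[...,1]<45)&(hsv[...,2]>90)).astype(np.uint8)
    o=((hsv[...,0]>3)&(hsv[...,0]<14)&(hsv[...,1]>200)&(hsv[...,2]>150)).astype(np.uint8)
    return big(m,box,pad)
def blue(im,box,pad=6):
    hsv=cv2.cvtColor(im,cv2.COLOR_RGB2HSV); return big(((hsv[...,0]>100)&(hsv[...,0]<130)&(hsv[...,1]>120)&(hsv[...,2]>50)).astype(np.uint8),box,pad)
def big(m,b,pad):
    k=np.zeros_like(m);l,t_,w,h=[int(v) for v in b];k[max(0,t_-pad):t_+h+pad,max(0,l-pad):l+w+pad]=1;m=m*k
    n,L,st,_=cv2.connectedComponentsWithStats(m); i=1+np.argmax(st[1:,4]); m=(L==i).astype(np.uint8)
    c=cv2.convexHull(np.vstack(cv2.findContours(m,0,2)[0])); cv2.fillConvexPoly(m,c,1); return m
E
python3 - <<'E'
from fit import *
import fit
C={n:cam(n) for n in("scene","top")}; I={n:np.load(n+".npy") for n in C}
V={n:[] for n in("bin","case","lens")}
eyes.get_image("scene");eyes.get_image("top")
B={"scene":dict(bin=[277,185,66,50],case=[176,204,31,38]),"top":dict(bin=[172,172,67,50],case=[308,175,31,25])}
for n in C:
    V["bin"].append((C[n],white(I[n],B[n]["bin"],3))); V["case"].append((C[n],blue(I[n],B[n]["case"])))
    V["lens"].append((C[n],models.trace(n,"lens")[0]["mask"]))
    print(n,[V[k][-1][1].sum() for k in V])
cc=onz(C["top"],(323,187),.105); lc=onz(C["top"],(388,192),.1); bc=onz(C["top"],(206,196),.1)
print(cc,lc,bc)
p={}
p["case"]=min((fit.fit(V["case"],CASE,upT,np.array([cc[0],cc[1],y])) for y in(-.3,.3)),key=lambda r:r[1])
p["lens"]=fit.fit(V["lens"],LENS,lambda x,y:upT(x,y,0),lc[:2])
p["bin"]=fit.fit(V["bin"],BIN,binT,np.array([bc[0],bc[1],1.25]))
for k in p: print(k,p[k])
out=[]
for (n,ks) in (("scene",1),("top",1)):
    im=I[n].copy()
    for k,mk,pt in(("case",upT,CASE),("lens",lambda x,y:upT(x,y,0),LENS),("bin",binT,BIN)):
        T=mk(*p[k][0]); uv=proj(C[n],pt@T[:3,:3].T+T[:3,3])
        for u in uv: 
            a,b=np.round(u).astype(int); im[b,a]=(0,255,0)
    cr=im[130:330,90:410] if n=="scene" else im[130:330,90:410]
    out.append(cr)
save("c.png",cv2.resize(np.vstack([out[0][:150],out[1][:120]]),None,fx=2.2,fy=2.2,interpolation=0))
E
```

```text
scene [np.uint64(2323), np.uint64(988), np.int64(848)]
top [np.uint64(2098), np.uint64(528), np.int64(655)]
[ 0.55703889 -0.1434509   0.105     ] [ 0.54892194 -0.31899099  0.1       ] [0.52509767 0.1667705  0.1       ]
case (array([ 0.56044862, -0.14811896,  0.26705182]), np.float64(0.10577798219968693))
lens (array([ 0.54831665, -0.3207976 ]), np.float64(0.10249169679270143))
bin (array([0.5304832 , 0.18001303, 1.27155086]), np.float64(0.06597169083281085))
```

View pics/c.png

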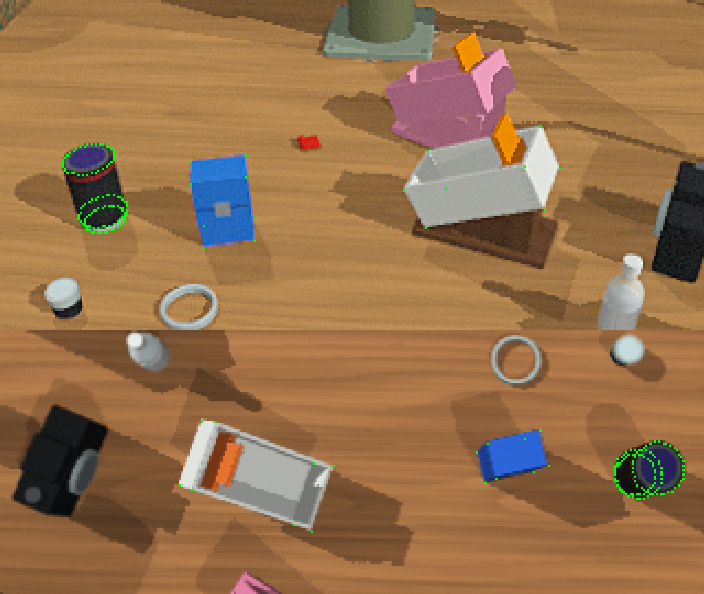

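The overlays in c.png sit on the blue case, the black lens with its red ring, and the white bin, not the pink one. Next I'll rise and turn, go over the white bin for a close wrist look, then on to the case.

Call:
jog_arm(deltas="0 0 -0.02 0 0 0.037 1;0 0 -0.02 0 0 0.037 1;0 0 -0.02 0 0 0.037 1;0 0 -0.02 0 0 0.037 1;0 0 -0.02 0 0 0.037 1;0 0 -0.02 0 0 0.037 1;0 0 -0.02 0 0 0.037 1;0 0 -0.02 0 0 0.037 1;0 0 -0.02 0 0 0.037 1;0 0 -0.02 0 0 0.037 1;0 0 -0.02 0 0 0.037 1;0 0 -0.02 0 0 0.037 1;0 0 -0.02 0 0 0.037 1;0 0 -0.02 0 0 0.037 1")

```text
time_s: 2.37
position: [0.1354, 0.5588, 0.3318]
eef_rot: [2.529, 1.864, -0.0]
ft_force: [0.4, -0.0, -0.5]
width: 0.0941
finger_force: 0.0
```

Call:
jog_arm(deltas="-0.04 0.077 0 0 0 0 1;-0.04 0.077 0 0 0 0 1;-0.04 0.077 0 0 0 0 1;-0.04 0.077 0 0 0 0 1;-0.04 0.077 0 0 0 0 1;-0.04 0.077 0 0 0 0 1;-0.04 0.077 0 0 0 0 1;-0.04 0.077 0 0 0 0 1;-0.04 0.077 0 0 0 0 1;-0.04 0.077 0 0 0 0 1;-0.04 0.077 0 0 0 0 1;-0.04 0.077 0 0 0 0 1;-0.04 0.077 0 0 0 0 1;-0.04 0.077 0 0 0 0 1;-0.04 0.077 0 0 0 0 1;-0.04 0.077 0 0 0 0 1;0 0 0 0 0 0 1;0 0 0 0 0 0 1;0 0 0 0 0 0 1")

```text
time_s: 3.95
position: [0.5324, 0.1711, 0.3312]
eef_rot: [-2.523, -1.871, 0.001]
ft_force: [-1.0, -0.6, -0.8]
width: 0.0941
finger_force: 0.0
```

```bash
cat >> fit.py <<'E'
def curT():
    s=robot.state();T=np.eye(4);T[:3,:3]=R.from_rotvec(s["eef_rot"]).as_matrix();T[:3,3]=s["position"];return T
def downT(x,y,z,yaw_y):  # tool down, tool y at angle yaw_y from world +y
    ey=np.array([-np.sin(yaw_y),np.cos(yaw_y),0]);ez=np.array([0,0,-1.]);T=np.eye(4)
    T[:3,:3]=np.stack([np.cross(ey,ez),ey,ez],1);T[:3,3]=[x,y,z];return T
def go(T,rot_first=True):
    """total shift (tool axes, full-scale units) before or after the turn, and turn (fractions of pi)"""
    A=curT();w=R.from_matrix(A[:3,:3].T@T[:3,:3]).as_rotvec()/np.pi;d=T[:3,3]-A[:3,3]
    sh=lambda M:np.round(M[:3,:3].T@d/.4,4)
    print("turn",np.round(w,4),"shift after turn",sh(T),"shift before turn",sh(A))
E
python3 - <<'E'
from fit import *
import fit
s=robot.state();print(s["time_s"],s["position"],s["q"])
cm=cam("wrist"); im=eyes.get_image("wrist"); np.save("w1",im)
T=binT(.5305,.180,1.2716); uv=proj(cm,BIN@T[:3,:3].T+T[:3,3]); lo=uv.min(0);hi=uv.max(0)
m=white(im,[*lo,*(hi-lo)],8); print(m.sum())
r=fit.fit([(cm,m)],BIN,binT,np.array([.5305,.18,1.2716]));print("wrist only",r)
v=[(cam("top"),white(np.load("top.npy"),[172,172,67,50],3)),(cam("scene"),white(np.load("scene.npy"),[277,185,66,50],3)),(cm,m)]
r2=fit.fit(v,BIN,binT,r[0]);print("all",r2)
T=binT(*r[0]);RIM=box(.15,.074,.055,.055)
for q in np.vstack([BIN,RIM]):
    a,b=np.round(proj(cm,q@T[:3,:3].T+T[:3,3])[0]).astype(int)
    if 0<=a<512 and 0<=b<384: cv2.circle(im,(a,b),1,(0,255,0),-1)
save("d.png",cv2.resize(im,(768,576)))
E
```

```text
3.95 [0.53242901 0.1710635  0.33124421] [1.55763384e-01 1.10334759e-01 1.42405759e+00 5.93720635e-04
 1.60803441e+00 4.50430017e-01]
7863
wrist only (array([0.52932804, 0.17941083, 1.26945495]), np.float64(0.011585399700254517))
all (array([0.52982526, 0.17976099, 1.2712125 ]), np.float64(0.08923960260544894))
```

View pics/d.png

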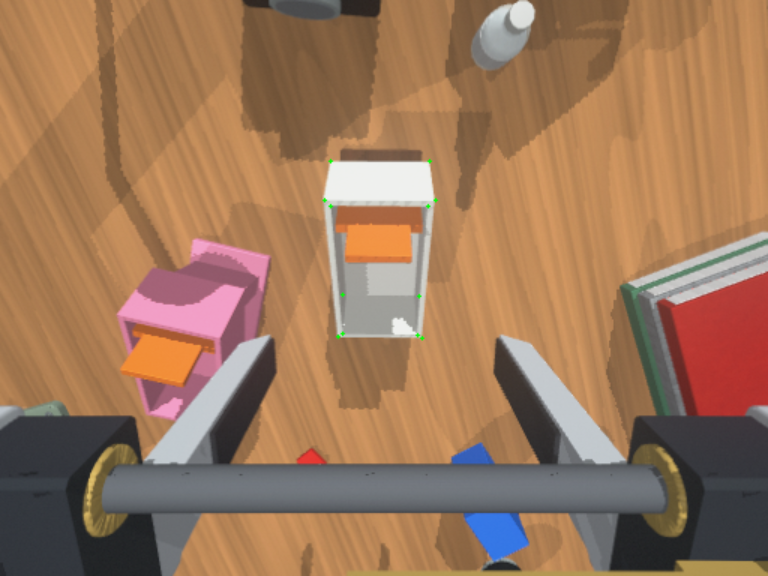

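d.png: the green bin model coincides with the white bin's rim corners at (328,203), (435,200), (340,335) and (420,337), and the pink bin is separate at (190,320). On to the case.

```bash
python3 - <<'E'
from fit import *
go(downT(.5604,-.148,.26,.267-np.pi))
E
```

```text
turn [-2.000e-04  0.000e+00  3.216e-01] shift after turn [-0.1427  0.7892  0.1786] shift before turn [-0.7443  0.2989  0.1782]
```

Call:
jog_arm(deltas="-0.0744 0.03 0.0178 0 0 0 1;-0.0744 0.03 0.0178 0 0 0 1;-0.0744 0.03 0.0178 0 0 0 1;-0.0744 0.03 0.0178 0 0 0 1;-0.0744 0.03 0.0178 0 0 0 1;-0.0744 0.03 0.0178 0 0 0 1;-0.0744 0.03 0.0178 0 0 0 1;-0.0744 0.03 0.0178 0 0 0 1;-0.0744 0.03 0.0178 0 0 0 1;-0.0744 0.03 0.0178 0 0 0 1;0 0 0 0 0 0.0357 1;0 0 0 0 0 0.0357 1;0 0 0 0 0 0.0357 1;0 0 0 0 0 0.0357 1;0 0 0 0 0 0.0357 1;0 0 0 0 0 0.0357 1;0 0 0 0 0 0.0357 1;0 0 0 0 0 0.0357 1;0 0 0 0 0 0.0357 1;0 0 0 0 0 0 1")

```text
time_s: 5.67
position: [0.5613, -0.147, 0.2607]
eef_rot: [3.113, 0.419, 0.001]
ft_force: [0.1, -0.5, -0.5]
width: 0.0943
finger_force: 0.0
```

```bash
python3 - <<'E'
from fit import *
import fit
s=robot.state();print(s["time_s"],s["position"],s["q"])
cm=cam("wrist"); im=eyes.get_image("wrist"); np.save("w2",im)
T=upT(.5604,-.148,.267); uv=proj(cm,CASE@T[:3,:3].T+T[:3,3]); lo=uv.min(0);hi=uv.max(0); print(lo,hi)
m=blue(im,[*lo,*(hi-lo)],15); print(m.sum())
r=fit.fit([(cm,m)],CASE,upT,np.array([.5604,-.148,.267]));print("wrist only",r)
x,y,a=r[0]
go(downT(x,y,.080,a-np.pi))
T=upT(*r[0])
for q in CASE:
    a,b=np.round(proj(cm,q@T[:3,:3].T+T[:3,3])[0]).astype(int)
    if 0<=a<512 and 0<=b<384: cv2.circle(im,(a,b),1,(0,255,0),-1)
save("e.png",im)
E
```

```text
5.6667 [ 0.56130159 -0.14695963  0.2606822 ] [-4.05328911e-01  1.88426351e-01  1.47749918e+00  2.48613307e-04
  1.47524126e+00  8.97728114e-01]
[226.57846573 150.42700829] [288.01314708 202.99487855]
2978
wrist only (array([ 0.55927025, -0.148912  ,  0.26789446]), np.float64(0.04094038082202811))
turn [ 0.     -0.0001  0.0012] shift after turn [-0.0061  0.0029  0.4516] shift before turn [-0.0063  0.0029  0.4516]
```

View pics/e.png

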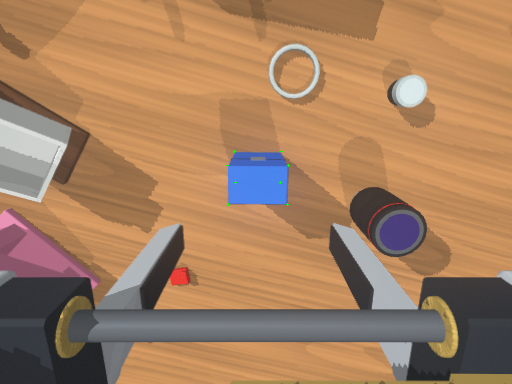

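e.png: the case is at (258,180), well boxed, with free room for the fingers on both sides; the lens is at (395,225), clear. Descend and grip.

Call:
jog_arm(deltas="-0.006 0.003 0.05 0 0 0.001 1;0 0 0.06 0 0 0 1;0 0 0.06 0 0 0 1;0 0 0.06 0 0 0 1;0 0 0.06 0 0 0 1;0 0 0.06 0 0 0 1;0 0 0.06 0 0 0 1;0 0 0.0416 0 0 0 1;0 0 0 0 0 0 1;0 0 0 0 0 0 0.5;0 0 0 0 0 0 0.5;0 0 0 0 0 0 0.5;0 0 0 0 0 0 0.5;0 0 0 0 0 0 0.5;0 0 0 0 0 0 0.5;0 0 0 0 0 0 0.5", newtons=25)

```text
time_s: 7.05
position: [0.5602, -0.1504, 0.0812]
eef_rot: [3.114, 0.414, 0.003]
ft_force: [-0.9, 1.9, 6.0]
width: 0.0658
finger_force: 25.0
```

```bash
cat >> fit.py <<'E'
BP=(.5296,.1796,1.270)
def placeT(x,y,z,flip=True): # TCP at bin coords, tool z=-bin z, tool x=+bin x
    B=binT(*BP); T=np.eye(4); T[:3,:3]=B[:3,:3]@np.diag([1,-1,-1.]); T[:3,3]=B[:3,:3]@[x,y,z]+B[:3,3]; return T
E
python3 - <<'E'
from fit import *
print(robot.state()["width"],robot.state()["finger_force"])
P=placeT(-.050,0,.20); print(P[:3,3],placeT(-.05,0,.08)[:3,3]); 
go(downT(*curT()[:3,3]+[0,0,.2],.268-np.pi))
go(P)
E
```

```text
0.06580256391790157 25.00115007162094
[0.48870089 0.04775626 0.21511594] [0.50539234 0.10156338 0.10916223]
turn [ 0.0002 -0.0006 -0.0013] shift after turn [ 0.   0.  -0.5] shift before turn [ 1.e-03  2.e-04 -5.e-01]
turn [ 0.0786  0.1416 -0.3135] shift after turn [ 0.5281 -0.3175 -0.0984] shift before turn [-0.0426 -0.5246 -0.3351]
```

Call:
jog_arm(deltas="0 0 -0.03 0 0 0 0.5;0 0 -0.06 0 0 0 0.5;0 0 -0.07 0 0 0 0.5;0 0 -0.07 0 0 0 0.5;0 0 -0.07 0 0 0 0.5;0 0 -0.07 0 0 0 0.5;0 0 -0.07 0 0 0 0.5;0 0 -0.06 0 0 0 0.5;0.0 0 0 0.00655 0.0118 -0.0261 0.5;0.0 0 0 0.00655 0.0118 -0.0261 0.5;0.0 0 0 0.00655 0.0118 -0.0261 0.5;0.0 0 0 0.00655 0.0118 -0.0261 0.5;0.0 0 0 0.00655 0.0118 -0.0261 0.5;0.0 0 0 0.00655 0.0118 -0.0261 0.5;0.0 0 0 0.00655 0.0118 -0.0261 0.5;0.0 0 0 0.00655 0.0118 -0.0261 0.5;0.0 0 0 0.00655 0.0118 -0.0261 0.5;0.0 0 0 0.00655 0.0118 -0.0261 0.5;0.0 0 0 0.00655 0.0118 -0.0261 0.5;0.0 0 0 0.00655 0.0118 -0.0261 0.5", newtons=25)

```text
time_s: 8.72
position: [0.5586, -0.1511, 0.2796]
eef_rot: [-2.25, -1.662, -0.559]
ft_force: [-0.4, 1.1, -2.1]
width: 0.0656
finger_force: 25.0
```

```bash
python3 - <<'E'
from fit import *
s=robot.state();print(s["time_s"],s["width"],s["finger_force"],s["q"],s["position"]); go(placeT(-.048,0,.20))
E
```

```text
8.7167 0.06563863266228742 24.998004734516144 [-0.67153064  0.23079888  1.46682245  0.45228961  1.62981726 -0.38884767] [ 0.55860063 -0.15114889  0.27955164]
turn [-0.0007  0.0002  0.0006] shift after turn [ 0.303  -0.3142  0.3409] shift before turn [ 0.3038 -0.3129  0.3415]
```

Call:
jog_arm(deltas="0.0303 -0.0314 0.0341 0 0 0 0.5;0.0303 -0.0314 0.0341 0 0 0 0.5;0.0303 -0.0314 0.0341 0 0 0 0.5;0.0303 -0.0314 0.0341 0 0 0 0.5;0.0303 -0.0314 0.0341 0 0 0 0.5;0.0303 -0.0314 0.0341 0 0 0 0.5;0.0303 -0.0314 0.0341 0 0 0 0.5;0.0303 -0.0314 0.0341 0 0 0 0.5;0.0303 -0.0314 0.0341 0 0 0 0.5;0.0303 -0.0314 0.0341 0 0 0 0.5;0 0 0 0 0 0 0.5;0 0 0 0 0 0 0.5;0 0 0 0 0 0 0.5", newtons=25)

```text
time_s: 9.8
position: [0.4904, 0.0494, 0.2166]
eef_rot: [-2.254, -1.659, -0.559]
ft_force: [0.6, -1.1, -2.6]
width: 0.0657
finger_force: 25.0
```

```bash
python3 - <<'E'
from fit import *
import fit
s=robot.state();print(s["time_s"],s["ft_force"],s["q"],s["position"]); go(placeT(-.048,0,.20))
# check case in hand vs bin with wrist+scene view
A=curT(); G=np.eye(4);G[:3,:3]=np.diag([1,-1,-1.]);G[2,3]=.0812
Tc=A@G; C=[cam("wrist"),cam("scene")]; ims=[eyes.get_image("wrist"),eyes.get_image("scene")]
B=binT(*BP);out=[]
for c,im in zip(C,ims):
    im=cv2.resize(im,None,fx=2,fy=2)
    for T,P,col in((Tc,CASE,(0,255,0)),(B,BIN,(255,0,255))):
        for u in proj(c,P@T[:3,:3].T+T[:3,3]): cv2.circle(im,tuple(int(v) for v in np.round(u*2)),2,col,-1)
    out.append(im)
a=out[0][150:650,250:760]; u=(proj(C[1],B[:3,3])[0]*2).astype(int); b=out[1][u[1]-180:u[1]+100,u[0]-200:u[0]+90]
b=cv2.copyMakeBorder(b,0,500-b.shape[0],0,0,0); save("f.png",np.hstack([a,b]))
E
```

```text
9.8 [ 0.64370524 -1.12070152 -2.55313989] [-0.40523429 -0.0119308   1.86896129  0.49500278  1.36673358 -0.2259955 ] [0.49042555 0.04935647 0.21657607]
turn [-0.      0.0006 -0.0003] shift after turn [-0.0012 -0.0029  0.0008] shift before turn [-0.0012 -0.0029  0.0008]
```

View pics/f.png

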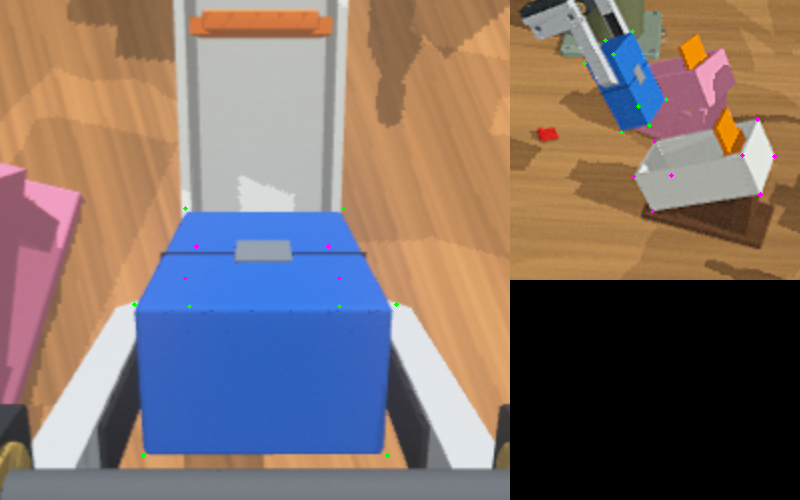

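f.png: the case hangs straight in the fingers, left half at (140–390, 210–450). The bin is straight ahead behind it, its walls at x 180–345, and the case is centred on it. Lower it.

Call:
jog_arm(deltas="-0.0012 -0.003 0.034 0 0 0 0.5;0 0 0.034 0 0 0 0.5;0 0 0.034 0 0 0 0.5;0 0 0.034 0 0 0 0.5;0 0 0.034 0 0 0 0.5;0 0 0.034 0 0 0 0.5;0 0 0.034 0 0 0 0.5;0 0 0.025 0 0 0 0.5;0 0 0.01 0 0 0 0.5;0 0 0 0 0 0 0.5;0 0 0 0 0 0 0.5", newtons=25)

```text
time_s: 10.82
position: [0.5043, 0.0986, 0.1198]
eef_rot: [-2.254, -1.658, -0.56]
ft_force: [0.8, -0.2, -2.2]
width: 0.0659
finger_force: 25.0
```

```bash
cat >> fit.py <<'E'
def rep():
    s=robot.state();B=binT(*BP);A=curT();print(s["time_s"],"tcp in bin mm",np.round(B[:3,:3].T@(A[:3,3]-B[:3,3])*1e3,1),"force in bin",np.round(B[:3,:3].T@s["ft_force"],1),"w",s["width"],s["finger_force"])
    print("rot err",np.round(R.from_matrix(placeT(0,0,0)[:3,:3].T@A[:3,:3]).as_rotvec(),3))
E
python3 -c "
from fit import *
rep()"
```

```text
10.8167 tcp in bin mm [-47.8   0.1  90.9] force in bin [-1.  -0.8 -1.9] w 0.06594552986088971 24.998895227909088
rot err [ 0.001 -0.001  0.002]
```

Call:
jog_arm(deltas="-0.0075 0 0.005 0 0 0 0.5;0 0 0.005 0 0 0 0.5;0 0 0.005 0 0 0 0.5;0 0 0.0025 0 0 0 0.5;0 0 0.0025 0 0 0 0.5;0 0 0 0 0 0 0.5;0 0 0 0 0 0 0.5", newtons=25)

```text
time_s: 11.4
position: [0.5041, 0.1001, 0.1111]
eef_rot: [-2.253, -1.658, -0.559]
ft_force: [-0.6, -0.4, -1.9]
width: 0.0657
finger_force: 25.0
```

```bash
python3 -c "
from fit import *
rep()"
```

```text
11.4 tcp in bin mm [-50.7   0.8  82.5] force in bin [-1.4  0.4 -1.4] w 0.06567020539215315 24.99885767698288
rot err [ 0.002 -0.001  0.002]
```

Call:
jog_arm(deltas="0 0 0.0025 0 0 0 0.5;0 0 0.0025 0 0 0 0.5;0 0 0 0 0 0 0.5;0 0 0 0 0 0 0.5", newtons=25)

```text
time_s: 11.73
position: [0.5045, 0.1006, 0.1101]
eef_rot: [-2.253, -1.659, -0.559]
ft_force: [-3.8, -3.7, 3.9]
width: 0.066
finger_force: 25.0
```

```bash
python3 -c "
from fit import *
rep()"
```

```text
11.7333 tcp in bin mm [-50.6   0.5  81.4] force in bin [-2.3  2.6  5.6] w 0.06603864007688971 25.00102311372757
rot err [ 0.001 -0.001  0.001]
```

The case touches the floor. Release and back out.

Call:
jog_arm(deltas="0 0 0 0 0 0 0.74;0 0 0 0 0 0 0.8;0 0 0 0 0 0 1;0 0 0 0 0 0 1;0 0 0 0 0 0 1;0 0 -0.03 0 0 0 1;0 0 -0.05 0 0 0 1;0 0 -0.06 0 0 0 1;0 0 -0.06 0 0 0 1;0 0 -0.06 0 0 0 1;0 0 -0.06 0 0 0 1;0 0 0 0 0 0 1;0 0 0 0 0 0 1")

```text
time_s: 12.82
position: [0.4877, 0.0429, 0.2234]
eef_rot: [-2.255, -1.659, -0.562]
ft_force: [-0.2, 1.2, -0.4]
width: 0.0939
finger_force: 0.0
```

```bash
python3 - <<'E'
from fit import *
import fit
rep()
c=cam("wrist");im=eyes.get_image("wrist");cs=cam("scene");i2=eyes.get_image("scene")
B=binT(*BP)
def cT(x,y,yaw): 
    return B@upT(x,y,yaw)
vs=[]
for k,i in((c,im),(cs,i2)):
    T=cT(-.053,0,0);uv=proj(k,CASE@T[:3,:3].T+T[:3,3]);lo,hi=uv.min(0),uv.max(0);vs.append((k,blue(i,[*lo,*(hi-lo)],5)))
print(fit.fit(vs[:1],CASE,cT,np.array([-.053,0,0])),fit.fit(vs[1:],CASE,cT,np.array([-.053,0,0])))
go(downT(.5483,-.3208,.28,.2-np.pi))
E
```

```text
12.8167 tcp in bin mm [-50.5  -0.5 209.6] force in bin [ 0.8  0.5 -0.8] w 0.09388550513800979 0.0
rot err [-0.002 -0.001  0.001]
(array([-0.05479692,  0.00103967, -0.00403919]), np.float64(0.034513175212119496)) (array([-0.07747122,  0.03998567, -0.10294323]), np.float64(0.32999115305219695))
turn [-0.0841 -0.1395  0.333 ] shift after turn [-0.0288  0.925  -0.147 ] shift before turn [-0.6588  0.4188 -0.5183]
```

The case is seated: bin x −54.8 mm, y +1 mm, yaw about 0 (the scene fit was occluded by the arm, so I discard it). Now the lens, keeping the yaw.

```bash
python3 - <<'E'
from fit import *
go(downT(.5483,-.3208,.28,1.27-np.pi))
E
```

```text
turn [-0.0012 -0.1554 -0.0005] shift after turn [-0.8252  0.4188 -0.147 ] shift before turn [-0.6588  0.4188 -0.5183]
```

Call:
jog_arm(deltas="0 0 -0.02 0 -0.0259 0 1;0 0 -0.02 0 -0.0259 0 1;0 0 -0.02 0 -0.0259 0 1;0 0 0 0 -0.0259 0 1;0 0 0 0 -0.0259 0 1;0 0 0 0 -0.0259 0 1;-0.0688 0.035 -0.0075 0 0 0 1;-0.0688 0.035 -0.0075 0 0 0 1;-0.0688 0.035 -0.0075 0 0 0 1;-0.0688 0.035 -0.0075 0 0 0 1;-0.0688 0.035 -0.0075 0 0 0 1;-0.0688 0.035 -0.0075 0 0 0 1;-0.0688 0.035 -0.0075 0 0 0 1;-0.0688 0.035 -0.0075 0 0 0 1;-0.0688 0.035 -0.0075 0 0 0 1;-0.0688 0.035 -0.0075 0 0 0 1;-0.0688 0.035 -0.0075 0 0 0 1;-0.0688 0.035 -0.0075 0 0 0 1;0 0 0 0 0 0 1;0 0 0 0 0 0 1")

```text
time_s: 14.58
position: [0.5459, -0.3309, 0.2771]
eef_rot: [-2.526, -1.857, 0.003]
ft_force: [-0.0, 0.5, 0.0]
width: 0.0943
finger_force: 0.0
```

```bash
python3 - <<'E'
from fit import *
import fit
s=robot.state();print(s["time_s"],s["position"],s["q"])
cm=cam("wrist"); im=eyes.get_image("wrist")
m=models.trace("wrist","lens"); print([(r["score"],r["box"]) for r in m])
mk=lambda x,y:upT(x,y,0)
r=fit.fit([(cm,m[0]["mask"])],LENS,mk,np.array([.5483,-.3208]));print("wrist only",r)
go(downT(*r[0],.080,1.27-np.pi))
T=mk(*r[0])
for q in LENS[40:]:
    a,b=np.round(proj(cm,q@T[:3,:3].T+T[:3,3])[0]).astype(int)
    if 0<=a<512 and 0<=b<384: im[b,a]=(0,255,0)
save("g.png",im)
E
```

```text
14.5833 [ 0.54593753 -0.33085161  0.27711886] [-6.80107954e-01  3.09466274e-01  1.29555196e+00 -3.39293023e-04
  1.54305391e+00 -3.77134636e-01]
[(0.72, [230.1, 137.8, 54.7, 59.4])]
wrist only (array([ 0.54780588, -0.32298121]), np.float64(0.026569027836454984))
turn [-0.0017 -0.0006  0.    ] shift after turn [ 1.580e-02 -3.000e-04  4.951e-01] shift before turn [0.0149 0.0024 0.4952]
```

View pics/g.png

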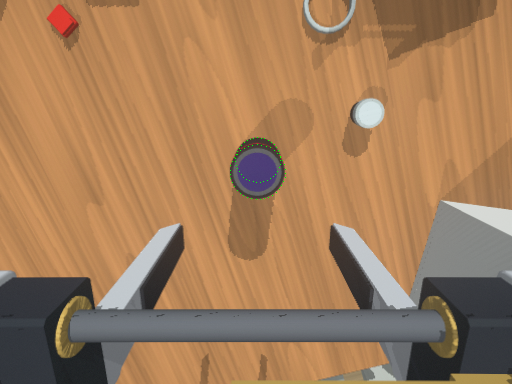

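g.png: the lens top is at (257,172) with the overlay on it, and the fingers have room either side. A white box shows at (445,205), so I'll check its clearance before descending.

```bash
python3 - <<'E'
from fit import *
c,t=cam("wrist"),cam("top");A=curT()
p,e=tri(c,(442,202),t,(476,48)) # far top corner
print(p,e)
p2,e2=tri(c,(442,202),t,(427.5,111)); print(p2,e2)
for q in(p,p2): print((q-A[:3,3])@A[:3,:3])
for z in(0,.1,.2,.25): q=onz(c,(442,202),z);print(z,q,(q-A[:3,3])@A[:3,:3], onz(t,(427.5,111),z))
E
```

```text
[ 1.06128929 -0.70980773 -0.31773322] 0.21685756851466334
[ 0.81364508 -0.48345031 -0.03135452] 0.001079110882494222
[-0.21218273  0.60809412  0.59213139]
[-0.06878675  0.30298606  0.30765862]
0 [ 0.79744593 -0.46875322  0.        ] [-0.05948811  0.28299245  0.2764286 ] [ 0.80442554 -0.47009073  0.        ]
0.1 [ 0.74610568 -0.42009481  0.1       ] [-0.02803118  0.21900742  0.17683022] [ 0.7745965  -0.42923061  0.1       ]
0.2 [ 0.69476544 -0.37143641  0.2       ] [0.00342575 0.15502239 0.07723183] [ 0.74476746 -0.38837049  0.2       ]
0.25 [ 0.66909532 -0.3471072   0.25      ] [0.01915422 0.12302988 0.02743264] [ 0.72985294 -0.36794043  0.25      ]
```

The box corner is about 0.28 m away, so it is clear. Descend and grip the lens.

Call:
jog_arm(deltas="0.015 0.001 0.04 -0.0017 -0.0006 0 1;0 0 0.06 0 0 0 1;0 0 0.06 0 0 0 1;0 0 0.06 0 0 0 1;0 0 0.06 0 0 0 1;0 0 0.06 0 0 0 1;0 0 0.06 0 0 0 1;0 0 0.055 0 0 0 1;0 0 0.04 0 0 0 1;0 0 0 0 0 0 1;0 0 0 0 0 0 0.5;0 0 0 0 0 0 0.5;0 0 0 0 0 0 0.5;0 0 0 0 0 0 0.5;0 0 0 0 0 0 0.5;0 0 0 0 0 0 0.5", newtons=30)

```text
time_s: 16.02
position: [0.5489, -0.326, 0.0835]
eef_rot: [2.526, 1.86, -0.0]
ft_force: [-3.2, 1.5, 6.0]
width: 0.0639
finger_force: 30.0
```

```bash
python3 - <<'E'
from fit import *
s=robot.state();print(s["position"],s["eef_rot"],s["width"],s["ft_force"])
go(placeT(.004,0,.21))
E
```

```text
[ 0.5489242  -0.32597656  0.08353938] [ 2.52637369e+00  1.85978166e+00 -1.25139213e-04] 0.06387418445193835 [-3.23366611  1.4906988   6.04220852]
turn [0.0012 0.1564 0.    ] shift after turn [ 1.038  -0.4206  0.0826] shift before turn [ 0.9537 -0.4199 -0.4185]
```

Call:
jog_arm(deltas="0 0 -0.03 0 0 0 0.5;0 0 -0.06 0 0 0 0.5;0 0 -0.07 0 0 0 0.5;0 0 -0.07 0 0 0 0.5;0 0 -0.07 0 0 0 0.5;0 0 -0.07 0 0 0 0.5;0 0 -0.07 0 0 0 0.5;0 0 -0.06 0 0 0 0.5;0 0 0 0 0.0223 0 0.5;0 0 0 0 0.0223 0 0.5;0 0 0 0 0.0223 0 0.5;0 0 0 0 0.0223 0 0.5;0 0 0 0 0.0223 0 0.5;0 0 0 0 0.0223 0 0.5;0 0 0 0 0.0223 0 0.5;0 0 0 0 0 0 0.5;0 0 0 0 0 0 0.5", newtons=30)

```text
time_s: 17.43
position: [0.5478, -0.326, 0.2807]
eef_rot: [-2.256, -1.658, -0.562]
ft_force: [-0.4, 0.0, -3.4]
width: 0.0638
finger_force: 29.9
```

```bash
python3 - <<'E'
from fit import *
rep();print(robot.state()["q"]);go(placeT(.005,0,.22))
E
```

```text
17.4333 tcp in bin mm [-319.  -167.2  417.3] force in bin [-1.7  0.4 -2.9] w 0.06375452650734648 29.88881304860115
rot err [-0.002 -0.001  0.002]
[-0.88094576  0.43284349  1.20092236  0.41254087  1.77059207 -0.54887912]
turn [ 0.0008  0.0005 -0.0006] shift after turn [ 0.8099 -0.4179  0.4932] shift before turn [ 0.8099 -0.4206  0.4911]
```

Call:
jog_arm(deltas="0.0579 -0.03 0.0351 0 0 0 0.5;0.0579 -0.03 0.0351 0 0 0 0.5;0.0579 -0.03 0.0351 0 0 0 0.5;0.0579 -0.03 0.0351 0 0 0 0.5;0.0579 -0.03 0.0351 0 0 0 0.5;0.0579 -0.03 0.0351 0 0 0 0.5;0.0579 -0.03 0.0351 0 0 0 0.5;0.0579 -0.03 0.0351 0 0 0 0.5;0.0579 -0.03 0.0351 0 0 0 0.5;0.0579 -0.03 0.0351 0 0 0 0.5;0.0579 -0.03 0.0351 0 0 0 0.5;0.0579 -0.03 0.0351 0 0 0 0.5;0.0579 -0.03 0.0351 0 0 0 0.5;0.0579 -0.03 0.0351 0 0 0 0.5;0 0 0 0 0 0 0.5;0 0 0 0 0 0 0.5;0 0 0 0 0 0 0.5", newtons=30)

```text
time_s: 18.85
position: [0.5005, 0.0865, 0.2607]
eef_rot: [-2.254, -1.665, -0.565]
ft_force: [-0.6, 0.0, -3.8]
width: 0.0637
finger_force: 29.9
```

```bash
python3 - <<'E'
from fit import *
rep();go(placeT(.006,0,.22))
A=curT(); G=np.eye(4);G[:3,:3]=np.diag([1,-1,-1.]);G[:3,3]=[.0025,0,.0835]
c=cam("wrist");im=eyes.get_image("wrist");im=cv2.resize(im,None,fx=1.5,fy=1.5)
B=binT(*BP)
for T,P,col in((A@G,LENS[40:],(0,255,0)),(B,BIN,(255,0,255)),(B@upT(-.053,0,0),CASE,(255,255,0))):
    for u in proj(c,P@T[:3,:3].T+T[:3,3]): cv2.circle(im,tuple(int(v) for v in np.round(u*1.5)),1,col,-1)
save("h.png",im)
E
```

```text
18.85 tcp in bin mm [7.200e+00 2.000e-01 2.212e+02] force in bin [-2.   0.6 -3.3] w 0.06366540539818517 29.91499811410904
rot err [-0.005 -0.002 -0.003]
turn [0.0014 0.0006 0.001 ] shift after turn [-0.003   0.0005  0.0029] shift before turn [-0.003   0.0004  0.0029]
```

View pics/h.png

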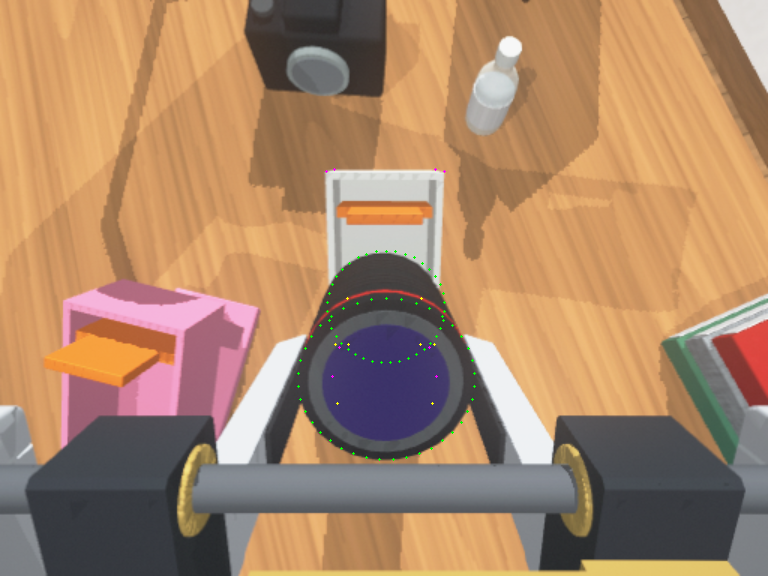

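h.png: the lens hangs straight (top at (385,382)), between the bin walls (x 328–442) and in front of the divider at (385,212). Lower.

Call:
jog_arm(deltas="-0.005 0 0.036 0.0014 0.0006 0.001 0.5;0 0 0.036 0 0 0 0.5;0 0 0.036 0 0 0 0.5;0 0 0.036 0 0 0 0.5;0 0 0.036 0 0 0 0.5;0 0 0.036 0 0 0 0.5;0 0 0.036 0 0 0 0.5;0 0 0.036 0 0 0 0.5;0 0 0.024 0 0 0 0.5;0 0 0 0 0 0 0.5;0 0 0 0 0 0 0.5", newtons=30)

```text
time_s: 19.82
position: [0.5175, 0.1402, 0.1487]
eef_rot: [-2.253, -1.655, -0.561]
ft_force: [-0.4, 0.3, -3.2]
width: 0.064
finger_force: 29.9
```

```bash
python3 -c "
from fit import *
rep()"
```

```text
19.8167 tcp in bin mm [ 4.3 -0.1 95.9] force in bin [-1.4  0.4 -2.9] w 0.0639928965133226 29.915193915367126
rot err [0.002 0.001 0.003]
```

Call:
jog_arm(deltas="-0.005 0 0.0075 0 0 0 0.5;-0.0025 0 0.0075 0 0 0 0.5;0 0 0.005 0 0 0 0.5;0 0 0.005 0 0 0 0.5;0 0 0.0025 0 0 0 0.5;0 0 0.0025 0 0 0 0.5;0 0 0 0 0 0 0.5;0 0 0 0 0 0 0.5", newtons=30)

```text
time_s: 20.48
position: [0.5183, 0.1436, 0.1371]
eef_rot: [-2.252, -1.656, -0.562]
ft_force: [0.2, 0.1, -3.4]
width: 0.0632
finger_force: 29.9
```

```bash
python3 -c "
from fit import *
rep()"
```

```text
20.4833 tcp in bin mm [ 2.   0.1 84. ] force in bin [-1.5 -0.2 -3.1] w 0.06323118068296042 29.915214478969574
rot err [0.001 0.002 0.002]
```

Call:
jog_arm(deltas="0 0 0.0025 0 0 0 0.5;0 0 0.0025 0 0 0 0.5;0 0 0 0 0 0 0.5;0 0 0 0 0 0 0.5", newtons=30)

```text
time_s: 20.82
position: [0.5186, 0.1439, 0.1369]
eef_rot: [-2.251, -1.658, -0.561]
ft_force: [-7.0, -6.8, 8.3]
width: 0.0638
finger_force: 30.0
```

```bash
python3 -c "
from fit import *
rep()"
```

```text
20.8167 tcp in bin mm [ 2.2 -0.1 83.7] force in bin [-3.7  4.7 11.3] w 0.06380046306773828 30.000417083501816
rot err [0.001 0.001 0.001]
```

Call:
jog_arm(deltas="0 0 0 0 0 0 0.74;0 0 0 0 0 0 0.8;0 0 0 0 0 0 1;0 0 0 0 0 0 1;0 0 0 0 0 0 1;0 0 -0.03 0 0 0 1;0 0 -0.05 0 0 0 1;0 0 -0.06 0 0 0 1;0 0 -0.06 0 0 0 1;0 0 -0.06 0 0 0 1;0 0 0 0 0 0 0;0 0 0 0 0 0 0")

```text
time_s: 21.82
position: [0.5052, 0.0972, 0.2281]
eef_rot: [-2.254, -1.657, -0.565]
ft_force: [-0.8, 0.3, -0.1]
width: 0.0841
finger_force: 0.0
```

```bash
python3 - <<'E'
from fit import *
import fit
rep();go(placeT(.088,0,.15))
c=cam("wrist");im=eyes.get_image("wrist");m=models.trace("wrist","lens")
B=binT(*BP)
print(fit.fit([(c,m[0]["mask"])],LENS,lambda x,y:B@upT(x,y,0),np.array([.003,0])))
im=cv2.resize(im,None,fx=1.5,fy=1.5)
for T,P,col in((B@upT(.001,0,0),LENS[80:],(0,255,0)),(B,BIN,(255,0,255)),(B@upT(-.053,0,0),CASE,(255,255,0))):
    for u in proj(c,P@T[:3,:3].T+T[:3,3]): cv2.circle(im,tuple(int(v) for v in np.round(u*1.5)),1,col,-1)
save("i.png",im)
E
```

```text
21.8167 tcp in bin mm [  2.1  -1.1 187. ] force in bin [-0.1  0.9 -0.1] w 0.08407164755866116 0.0
rot err [-0.002  0.002  0.002]
turn [ 0.0007 -0.0005 -0.0006] shift after turn [ 0.2148 -0.0027  0.0925] shift before turn [ 0.2146 -0.0033  0.0929]
(array([-0.00064606,  0.00217081]), np.float64(0.03529501837484683))
```

View pics/i.png

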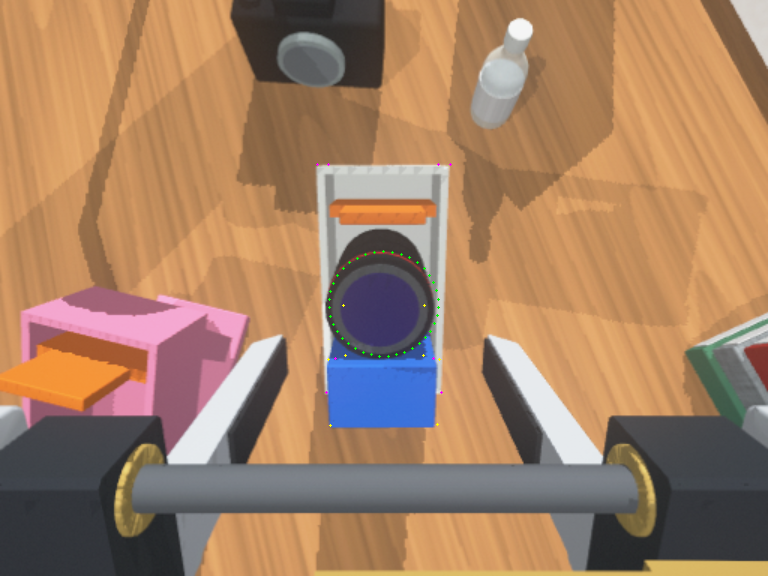

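i.png: the lens (380,310) and the case (382,390) both match their seated outlines, with the lens against the case. The divider is at (382,212). Now shut the fingers and go behind the tab.

Call:
jog_arm(deltas="0.045 -0.003 0 0 0 0 0;0.045 0 0 0 0 0 0;0.045 0 0 0 0 0 0;0.045 0 0 0 0 0 0;0.035 0 0 0 0 0 0;0 0 0 0 0 0 0;0 0 0.04 0 0 0 0;0 0 0.05 0 0 0 0;0 0 0.05 0 0 0 0;0 0 0.05 0 0 0 0;0 0 0.04 0 0 0 0;0 0 0.0275 0 0 0 0;0 0 0 0 0 0 0;0 0 0 0 0 0 0", newtons=10)

```text
time_s: 23.08
position: [0.539, 0.2168, 0.1752]
eef_rot: [-2.252, -1.655, -0.558]
ft_force: [-0.3, 0.5, 0.7]
width: 0.0002
finger_force: 0.0
```

```bash
python3 -c "
from fit import *
rep()"
```

```text
23.0833 tcp in bin mm [87.  2. 82.] force in bin [0.6 0.5 0.5] w 0.00020347504671883838 0.0
rot err [0.004 0.001 0.003]
```

Call:
jog_arm(deltas="-0.0125 0 0 0 0 0 0;-0.0125 0 0 0 0 0 0;-0.0125 0 0 0 0 0 0;-0.0075 0 0 0 0 0 0;-0.005 0 0 0 0 0 0;-0.005 0 0 0 0 0 0;-0.005 0 0 0 0 0 0;-0.005 0 0 0 0 0 0;-0.005 0 0 0 0 0 0;-0.005 0 0 0 0 0 0;-0.005 0 0 0 0 0 0;0 0 0 0 0 0 0;0 0 0 0 0 0 0")

```text
time_s: 24.17
position: [0.5317, 0.1897, 0.1616]
eef_rot: [-2.253, -1.656, -0.562]
ft_force: [-0.2, 0.6, 1.8]
width: 0.0002
finger_force: 0.9
```

```bash
python3 -c "
from fit import *
rep()"
```

```text
24.1667 tcp in bin mm [55.8  1.  83.2] force in bin [1.3 0.4 1.3] w 0.0001744418742042454 0.9148556424770504
rot err [0.001 0.001 0.002]
```

Step on slowly, watching the force.

Call:
jog_arm(deltas="-0.0025 0 0 0 0 0 0;-0.0025 0 0 0 0 0 0;-0.0025 0 0 0 0 0 0;-0.0025 0 0 0 0 0 0;0 0 0 0 0 0 0;0 0 0 0 0 0 0")

```text
time_s: 24.67
position: [0.5307, 0.1864, 0.1598]
eef_rot: [-2.253, -1.656, -0.562]
ft_force: [2.0, 1.4, 2.8]
width: 0.0007
finger_force: 1.4
```

```bash
python3 -c "
from fit import *
rep()"
```

```text
24.6667 tcp in bin mm [52.   1.  83.2] force in bin [ 3.  -1.4  1.6] w 0.0006509631288847246 1.3971283100545406
rot err [0.001 0.002 0.002]
```

Call:
jog_arm(deltas="-0.0025 0 0 0 0 0 0;-0.0025 0 0 0 0 0 0;0 0 0 0 0 0 0;0 0 0 0 0 0 0")

```text
time_s: 25.0
position: [0.5306, 0.1861, 0.1597]
eef_rot: [-2.251, -1.654, -0.566]
ft_force: [2.8, 6.0, 3.2]
width: 0.0006
finger_force: 3.7
```

```bash
python3 -c "
from fit import *
rep()"
```

```text
25.0 tcp in bin mm [51.6  1.  83.2] force in bin [ 7.3 -0.9 -0.3] w 0.0006484799044467161 3.717721290886402
rot err [0.    0.005 0.002]
```

The motion has stopped and the force is rising. One more small step to confirm the stop.

Call:
jog_arm(deltas="-0.0025 0 0 0 0 0 0;-0.0025 0 0 0 0 0 0;0 0 0 0 0 0 0;0 0 0 0 0 0 0")

```text
time_s: 25.33
position: [0.5305, 0.1859, 0.1596]
eef_rot: [-2.249, -1.653, -0.569]
ft_force: [3.3, 10.8, 4.9]
width: 0.0007
finger_force: 6.0
```

```bash
python3 -c "
from fit import *
rep()"
```

```text
25.3333 tcp in bin mm [51.4  1.  83.2] force in bin [12.2  0.  -0.9] w 0.0006696456444528847 5.964205786585808
rot err [0.    0.008 0.003]
```

Firm stop at 12 N. Back off along +x, rise and check.

Call:
jog_arm(deltas="0.0075 0 0 0 0 0 0;0.0125 0 0 0 0 0 0;0.025 0 0 0 0 0 0;0.025 0 0 0 0 0 0;0 0 -0.04 0 0 0 0;0 0 -0.06 0 0 0 0;0 0 -0.06 0 0 0 0;0 0 -0.06 0 0 0 0;0 0 -0.06 0 0 0 0;-0.06 0 -0.05 0 0 0 0;-0.06 0 0 0 0 0 0;-0.06 0 0 0 0 0 0;-0.06 0 0 0 0 0 0;-0.03 0 0 0 0 0 0;0 0 0 0 0 0 0;0 0 0 0 0 0 0")

```text
time_s: 26.67
position: [0.49, 0.0564, 0.2364]
eef_rot: [-2.253, -1.654, -0.561]
ft_force: [0.5, -0.2, -0.3]
width: 0.0005
finger_force: 0.0
```

```bash
python3 - <<'E'
from fit import *
import fit
rep()
c=cam("wrist");im=eyes.get_image("wrist");m=models.trace("wrist","lens")
B=binT(*BP);W=lambda P:P@B[:3,:3].T+B[:3,3]
print(fit.fit([(c,m[0]["mask"])],LENS,lambda x,y:B@upT(x,y,0),np.array([.001,0])))
im=cv2.resize(im,None,fx=3,fy=3)
d=lambda P,col:[cv2.circle(im,tuple(int(v) for v in np.round(u*3)),2,col,-1) for u in proj(c,P)]
d(W(LENS[80:]+[.001,0,0]),(0,255,0));d(W(BIN),(255,0,255));d(W(CASE-[.053,0,0]),(255,255,0))
for j,col in((.013,(255,0,0)),(.018,(0,255,255))):
    d(W(np.array([[.051-j,y,.09] for y in(-.025,.025)]+[[.059-j,y,.09] for y in(-.025,.025)])),col)
u=(proj(c,W(np.array([[.02,0,.06]])))[0]*3).astype(int); cr=im[max(0,u[1]-300):u[1]+300,max(0,u[0]-300):u[0]+300]
save("j.png",cr)
E
```

```text
26.6667 tcp in bin mm [-32.4   1.4 214.7] force in bin [-0.2 -0.6 -0.2] w 0.0004961819610113051 0.0
rot err [0.002 0.002 0.004]
(array([-0.00130622,  0.00204668]), np.float64(0.03697805522820652))
```

View pics/j.png

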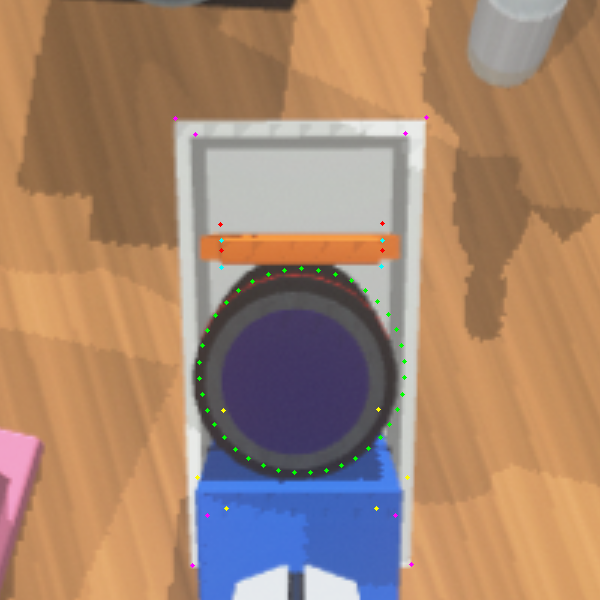

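j.png: the tab's top face spans rows 235–263. It lies much nearer the 18 mm marks (241–267) than the 13 mm ones (224–250), so the slide is about 16–17 mm. The lens at (300,375) is held between the divider and the case, both square. Hand in.

```bash
python3 -c "
from workcell import robot
print(robot.close_job())"
```

```text
the job is handed in; nothing more can be done
None
```

I packed the filter case (low end) and the lens (mount down, behind it) square on the white bin's floor. I then slid the divider about 16–17 mm until it stopped against them at about 12 N, backed the arm clear and handed the job in at about 27 s; no verdict came back.

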